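# Draw the cheese iron and present the sample over the pot

### The arm

A 6-joint arm with a two-finger parallel gripper is mounted at the origin on the work surface. World frame = base frame: x ahead of the robot, y to its left, z up, the work surface at z = 0. Lengths are in m, angles in rad, forces in N, time in s.
With the tool pointing down it reaches from about 0.3 to 0.775 m from the base axis. Payload 14.6 kg.
Tool frame: the origin (TCP) lies at the very end of the fingers, on their centre line; the grasp point (between the pads) lies 19 mm behind it; x points along the fingers, z is the direction in which the jaws open and shut, and the axes are right-handed (so a half turn about x gives the same grasp; the last joint's range is limited). The gripper opens to 94 mm and grips with 3 to 60 N. Pads are 16 mm wide; open, the fingers measure 119 mm over their backs; the gripper's body (75 mm by 177 mm) begins 78 mm behind the grasp point.
Start: joints at [-1.178, 0.3, 1.521, -0, 1.321, -0.067], TCP at [0.244, -0.493, 0.179] pointing down, gripper open.
Joint ranges: [-3.03, 3.03], [-0.79, 2.21], [0.23, 2.52], [-1.04, 4.18], [0, 3.07], [-2.55, 2.55]. Speed limits (rad/s): [2.22, 2.22, 2.57, 3.14, 3.14, 3.14].

### API

Orientations are given as [roll, pitch, yaw] about the fixed x, y, z axes, in that order (R = Rz(yaw) Ry(pitch) Rx(roll)).
In Python, from station import ctrl gives the robot as it stands. The module is installed in compiled form; this text tells all that it offers.
- The arm moves only by the tool servo_tool, never from a script. Its argument "motion" is one flat list of numbers, 4 for each row, row after row: the shift along the tool's x, y, z in mm, then the turn about the tool's x in degrees. In form: [dx, dy, dz, roll, dx, dy, dz, roll, ...]. A call has 1 to 20 rows; each row is the pose to reach, as a shift and turn from the pose commanded when the call began, along the tool's axes at that moment; what a row does not reach only later rows make up. A row lasts 1/8 s, in which the tool goes at most 62.5 mm and 10.7 degrees, less where a joint would pass 70% of its speed; a pose out of reach is approached as far as the arm can. A call with a gripper value outside its range is refused whole. "gripper" is the opening, from 0 (shut) to 1 (fully open), set as the call begins (left out, the last holds). The fingers move at their own pace and stop on an object; "force" is the grip in N (left out, the last holds). Time passes only in rows, so rows that repeat a pose let the fingers close. It gives the time, the measured TCP pose, the force and the opening at its end, in the units of the state.
- ctrl.get_obs(): the state, without advancing time (a new reading comes with each control period).
- ctrl.camera(name): name is "side" or "top" or "wrist"; returns a dict with "color" (480x640x3 uint8, red, green, blue), "z_map" (480x640 float32, m along the optical axis (not along the pixel's ray), 0 where there is no reading), "fx", "fy", "cx", "cy" (pixels), "dist_coeffs" ([k1, k2, p1, p2, k3] as OpenCV has them; the pictures are not rectified), "rvec" (rotation vector, rad) and "tvec" (3), from world to camera coordinates, as OpenCV has them. Camera axes: x right, y down, z forward; pixel columns grow to the right and rows downward; lengths in m; the calibration is good to about 2 mm. A picture is of the moment at which its call begins.
- ctrl.hand_in(): hands the job in, once; it reports no verdict.
The state is a dict: "time_s": time; "qpos": joint angles; "joint_vel": joint speeds; "tau": joint torques, N m; "ee_pos": TCP position; "eef_rot": TCP orientation; "force": force on the tool from outside, world axes, zero at the start; "moment": the same for the moment, N m; "grip_width": finger opening in m.
Only numpy, scipy, OpenCV 4.12 (cv2) and the standard library are available. Lean on these libraries where they do the work, as an engineer would, in place of code of your own. Each camera call takes 0.05 s, during which the arm holds its last target.

### The job

The wheel has just been bored: turn the sample pot over on the draining stand so that it stands there mouth-up (set it down, do not drop it), then draw the cheese iron up out of the wheel and lay it level with its hollow side up, so that the sample lies in it as in a trough. Finish while still holding the iron like that in the air, touching nothing, with the middle of the sample a few centimetres straight above the pot's mouth; leave the jug and the small beaker where they stand.

Things in the scene. Friction and masses are not known exactly. Their poses are not given: they have to be found in the camera images.
- pot_center (a point): the sample pot: a plain straight-sided stainless beaker, 62 mm in diameter and 110 mm tall, wall 3 mm, about 150 g; it starts mouth-down, alone on the draining stand. This point is its centre, half-way up (55 mm from either end); its z axis points from the closed bottom to the mouth, so straight down at the start
- stand: the draining stand: a fixed square steel wire rack, 150 x 150 mm, its flat top 50 mm above the table. Origin at the table surface under its centre, z up
- cheese: the bored wheel on its board, both fixed: a wooden board 240 (x) x 220 (y) x 25 mm, on it in the middle a brown wheel 200 mm in diameter and 85 mm high, so the wheel's top is 110 mm above the table. Origin at the table surface under the centre, z up. It lies on one side of the robot's middle line, the stand on the other
- bore (a point): the mouth of the bore in the wheel's top, 45 mm from the wheel's centre on the robot's side (the wheel's -x); the bore goes straight down, 17 mm wide and 75 mm deep, and the iron stands in it loosely, down to its bottom
- iron_handle (a point): middle of the cross handle of the cheese iron (a T-shaped steel gouge, 160 g): a round bar of dark wood, 100 mm long, 19 mm thick, at the start 175 mm above the table. y runs along the bar, z along the iron from tip to handle (up at the start), x out of the gouge's hollow side (at the start away from the robot, within 45 degrees)
- iron_sample (a point): the middle of the pale cheese sample in the gouge, on the iron's axis 103 mm from the handle's axis and 37 mm from the tip; the sample is fixed in the gouge. Same axes as iron_handle
- iron_tip (a point): the tip of the iron, 140 mm from the handle's axis along -z. From the handle down come an 11 mm thick shank (with an 18 mm collar 28 to 34 mm below the handle's axis) and the gouge, a half-round trough 15 mm wide, the last 112 mm. Same axes as iron_handle
- jug: bystander: clear measuring jug, 92 mm wide and 125 mm tall with a handle, on the table
- small_pot: bystander: small steel beaker, 46 mm wide and 60 mm tall, mouth-down on the table (origin in its bottom, 60 mm up)
Things that resemble listed ones, but are neither listed nor needed, are in the scene too. Leave any orange look-alike of the part that bears pot_center alone.

How it is judged:
On the way, in this order (a step that is already met when the one before it is completed fails the run):
1. the sample pot stands mouth-up on the draining stand, let go, with the iron still in the wheel (angle between pot_center's own z axis and vertical below 0.12 rad and z of pot_center in the frame of stand between 0.095 and 0.115 m and contact force between the fingers and pot below 0.2 N and contact force between pot and stand above 0.5 N and z of iron_tip in the frame of cheese below 0.07 m), for 0.3 s.
2. the iron is drawn clear above the wheel, in the gripper (z of iron_tip in the frame of cheese above 0.112 m and contact force between the fingers and iron above 1 N), for 0.1 s.
At the end, for the whole second after the job is handed in: the pot stands mouth-up on the stand (within 7 degrees), at rest; the iron is held by the fingers alone, still, touching nothing else, level with its hollow side up (within 20 degrees), the middle of the sample within 30 mm of the pot's axis and 15 to 100 mm above its mouth (angle between pot_center's own z axis and vertical below 0.12 rad and z of pot_center in the frame of stand between 0.095 and 0.115 m and angle between iron_handle's own x axis and vertical below 0.35 rad and horizontal distance between iron_sample and pot_center below 0.03 m and z of iron_sample in the frame of stand between 0.175 and 0.26 m and contact force between the fingers and iron above 1 N and contact force between iron and pot below 0.1 N and contact force between iron and cheese below 0.1 N and contact force between iron and stand below 0.1 N and linear speed of each of iron, pot below 0.03 m/s and contact force between iron and jug below 0.1 N and contact force between iron and small_pot below 0.1 N); the arm keeps its last pose, push and grip.
It fails at once if the pot is let go in the air, more than 25 mm above where it stands (z of pot_center in the frame of stand above 0.13 m and contact force between pot and anything else below 0.02 N).
It fails at once if the jug or the small beaker is moved by more than 30 mm (distance of any of jug, small_pot from where it was at the start of the episode above 0.03 m).
It also fails if it takes over 72 s, if anything falls off the work surface, if the arm or the gripper's body presses on something with over 40 N, if the wrist force passes 120 N, or if a joint passes its speed limit or range.

## Working session

There is one attempt and no reset: what is moved stays moved. The work goes in short steps, Python scripts to look and compute and a tool call to move; the robot and the scene stay as the last step left them, time stands still between calls to the robot, and variables do not carry over. Pictures are saved under pics/ and viewed, and the job is handed in when it is done.

Besides the shell and the picture viewer there is one more tool, called after "Emit:" in YAML: its name, and indented under it one key for each argument. servo_tool: Moves the arm, as the interface text tells. Its arguments: {"type":"object","properties":{"motion":{"type":"array","items":{"type":"number"}},"gripper":{"type":"number"},"force":{"type":"number"}},"required":["motion"]}

```bash
mkdir -p pics
cat > h.py <<'E'
import numpy as np, cv2
from scipy.spatial.transform import Rotation as R
from station import ctrl
def cam(n):
    c=ctrl.camera(n); c['K']=np.array([[c['fx'],0,c['cx']],[0,c['fy'],c['cy']],[0,0,1.]])
    c['R']=cv2.Rodrigues(np.array(c['rvec'],float))[0]; c['t']=np.array(c['tvec'],float).ravel(); c['d']=np.array(c['dist_coeffs'],float); return c
def save(c,f): cv2.imwrite(f,c['color'][:,:,::-1])
def rays(c,uv):
    p=cv2.undistortPoints(np.array(uv,float).reshape(-1,1,2),c['K'],c['d'])[:,0]
    return np.c_[p,np.ones(len(p))]
def plane(c,uv,z):
    r=rays(c,uv)@c['R']; o=-c['R'].T@c['t']
    return o+r*((z-o[2])/r[:,2])[:,None]
def depth(c,uv):
    uv=np.array(uv,int).reshape(-1,2); z=c['z_map'][uv[:,1],uv[:,0]]
    return (rays(c,uv)*z[:,None]-c['t'])@c['R']
def cloud(c):
    v,u=np.mgrid[0:480,0:640]; return depth(c,np.c_[u.ravel(),v.ravel()]).reshape(480,640,3)
def proj(c,p): return cv2.projectPoints(np.array(p,float).reshape(-1,1,3),np.array(c['rvec'],float),c['t'],c['K'],c['d'])[0][:,0]
E
python3 - <<'E'
from h import *
for n in ['side','top','wrist']:
    c=cam(n); save(c,f'pics/{n}0.png'); print(n,-c['R'].T@c['t'],c['R'][2])
o=ctrl.get_obs(); print(o)
E
```

```text
side [0.40813322 0.48445552 0.53740714] [ 0.24734201 -0.72284063 -0.64523124]
top [0.51659765 0.01424473 1.00952602] [ 0.04884308  0.0099332  -0.99875707]
wrist [ 0.31209093 -0.46014377  0.38470686] [-0.23174724 -0.11384785 -0.96609103]
{'time_s': 0.15, 'qpos': array([-1.17761412e+00,  3.00334988e-01,  1.52143021e+00, -3.65052057e-05,
        1.32069582e+00, -6.66400511e-02]), 'joint_vel': array([-0.00130079, -0.00162697, -0.00265548, -0.00083213,  0.00080489,
       -0.0001738 ]), 'tau': array([ 4.70003160e-04, -5.31964123e+01, -3.52816379e+01,  7.08688376e-02,
        2.36487191e-02, -7.32859098e-05]), 'ee_pos': array([ 0.24396763, -0.49268446,  0.17872483]), 'eef_rot': array([3.11565205, 1.56992724, 2.00468703]), 'force': array([-0.32479715, -0.33639449, -0.44281011]), 'moment': array([-0.04782819, -0.00538716,  0.00631609]), 'grip_width': 0.09386887187648542}
```

View pics/side0.png

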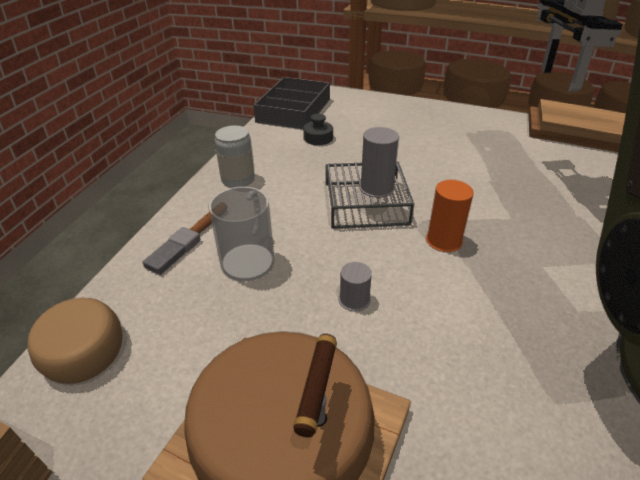

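View pics/top0.png

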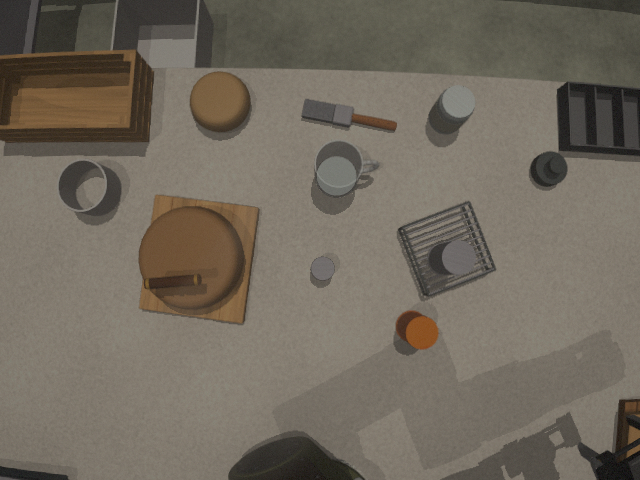

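View pics/wrist0.png

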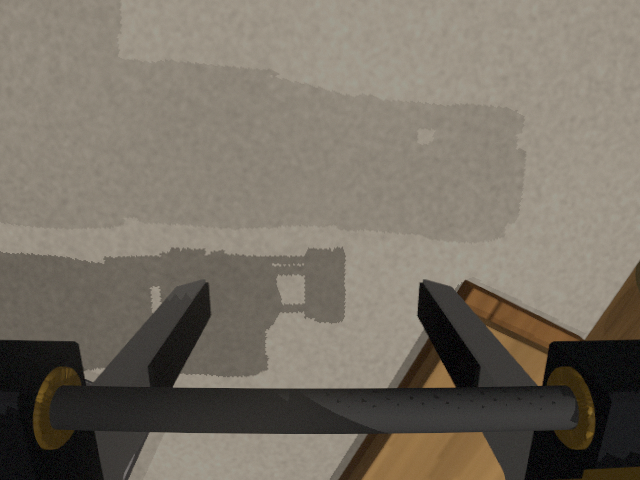

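The scene in the pictures:
- **top:** pot on the stand about (458,258), stand centre about (447,250). Wheel about (191,258), with the iron's handle about (172,282).
- **Could be confused with the pot:** the orange beaker (418,330) is to be left alone. The small beaker is at (322,268). The open steel vessel at (88,187) stands on the table mouth-up. Only the grey one on the rack fits "mouth-down on the stand".

The tool can't tilt, so the pot and the iron have to be pivoted in the jaws. I'll measure next.

Run:
```python
from h import *
c=cam('top'); P=cloud(c); im=c['color']
Z=P[:,:,2]
def box(u0,u1,v0,v1,z0,z1):
    m=np.zeros((480,640),bool); m[v0:v1,u0:u1]=1; return m&(Z>z0)&(Z<z1)
def circ(m,z):
    cs=max(cv2.findContours(m.astype(np.uint8),cv2.RETR_EXTERNAL,cv2.CHAIN_APPROX_NONE)[0],key=cv2.contourArea)
    (u,v),r=cv2.minEnclosingCircle(cs); M=cv2.moments(cs); uv=[M['m10']/M['m00'],M['m01']/M['m00']]
    pl=plane(c,cs[:,0],z); return uv,r,plane(c,[uv],z)[0], pl[:,:2].min(0),pl[:,:2].max(0)
print('pot',circ(box(400,500,200,310,.15,.175),.16))
print('small',circ(box(300,345,250,290,.053,.07),.06))
print('wheel',circ(box(100,270,180,340,.1,.125),.11))
print('orange',circ(box(390,450,300,360,.1,.2),.11))
m=box(390,505,190,310,.035,.062); pts=np.argwhere(m)[:,::-1]; 
pl=P[m]; r=cv2.minAreaRect(plane(c,pts,.05)[:,:2].astype(np.float32)); print('stand',r,cv2.boxPoints(r))
m=box(130,220,260,310,.165,.2); pts=np.argwhere(m)[:,::-1]; r=cv2.minAreaRect(plane(c,pts,.184)[:,:2].astype(np.float32)); print('handle',r,cv2.boxPoints(r),P[m][:,2].max(), P[m].mean(0))
cv2.imwrite('pics/crop1.png',np.hstack([cv2.resize(im[185:325,380:520],(400,400)),cv2.resize(im[235:335,120:220],(400,400))])[:,:,::-1])
```

```text
pot ([457.840556447298, 257.34474763688246], 17.87337303161621, array([ 0.54636237, -0.22916344,  0.16      ]), array([ 0.51527297, -0.26032917]), array([ 0.57717154, -0.19711114]))
small ([322.3651399491094, 268.11365564037317], 11.649456977844238, array([0.52095021, 0.00899525, 0.06      ]), array([ 0.49949741, -0.01379409]), array([0.54283401, 0.03133769]))
wheel ([189.1804193518259, 254.7001260857383], 51.101287841796875, array([0.53789343, 0.25947474, 0.11      ]), array([0.4393924 , 0.16670369]), array([0.6297112 , 0.35807932]))
orange ([421.065668202765, 332.0293778801843], 17.357128143310547, array([ 0.407507  , -0.17739777,  0.11      ]), array([ 0.37595203, -0.20922659]), array([ 0.4390853, -0.1454385]))
stand ((0.56871497631073, -0.24106931686401367), (0.15053579211235046, 0.15221814811229706), 21.948850631713867) [[ 0.47045472 -0.19861034]
 [ 0.5273506  -0.33979538]
 [ 0.66697526 -0.2835283 ]
 [ 0.61007935 -0.14234325]]
handle ((0.48930254578590393, 0.2672075927257538), (0.01944299414753914, 0.10136903077363968), 5.994694232940674) [[0.47434092 0.31659967]
 [0.48492754 0.21578497]
 [0.5042642  0.21781552]
 [0.49367756 0.31863022]] 0.1885417501783892 [0.48939627 0.26719728 0.18270058]
```

View pics/crop1.png

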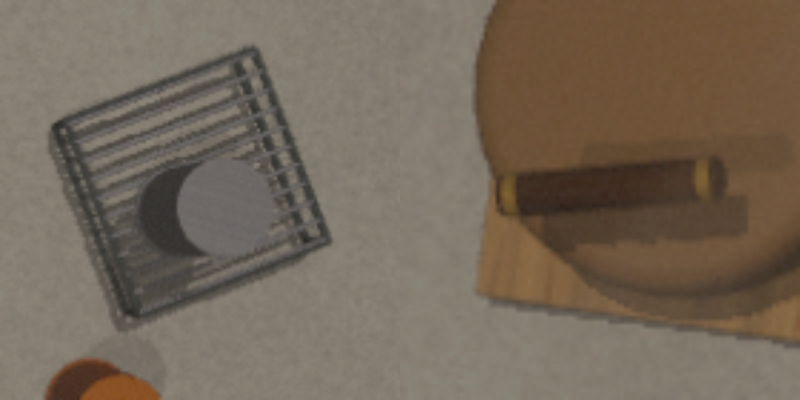

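The crop shows the grey pot, mouth-down, alone on the rack. The orange one stands outside the rack. All sizes agree: pot 62 mm, stand 151 mm, handle 101 x 19 mm at about 0.185 m on top. The plan is to grip the pot 42 mm from its mouth, lift it and pivot it against the rack's left edge.

```bash
cat >> h.py <<'E'
def go(p,jaw=None):
    """shift (mm) & roll (deg) to bring TCP to p with tool z along +-jaw"""
    o=ctrl.get_obs(); r=R.from_euler('xyz',o['eef_rot']).as_matrix()
    d=r.T@(np.array(p)-o['ee_pos'])*1000
    out=[]
    if jaw is not None:
        j=r.T@np.r_[jaw,0.]
        a=np.degrees(np.arctan2(-j[1],j[2])); out=[round((a+90)%180-90,1)]
    return np.round(d,1),out,'q6',round(o['qpos'][5],2)
def st():
    o=ctrl.get_obs(); print(round(o['time_s'],2),np.round(o['ee_pos'],4),np.round(o['eef_rot'],3),'F',np.round(o['force'],1),'w',round(o['grip_width'],4))
    r=R.from_euler('xyz',o['eef_rot']).as_matrix(); print(np.round(r.T,3))
E
python3 - <<'E'
from h import *
b=[.927,.374]
st()
print(go([.5464,-.229,.22],b)); print(go([.5464,-.229,.073],b))
E
```

```text
0.2 [ 0.244  -0.4927  0.1788] [3.093 1.57  1.982] F [-0.   0.9  0.2] w 0.0944
[[-0.     0.001 -1.   ]
 [ 0.896  0.444  0.   ]
 [ 0.444 -0.896 -0.001]]
(array([ -41.1,  388. , -102.2]), [np.float64(-85.6)], 'q6', np.float64(-0.07))
(array([ 105.9,  388. , -102.1]), [np.float64(-85.6)], 'q6', np.float64(-0.07))
```

Emit:
servo_tool:
  motion: [-42, 40, -10, -10, -42, 90, -24, -20, -42, 140, -37, -30, -42, 190, -50, -40, -42, 240, -63, -50, -42, 290, -76, -60, -42, 340, -90, -70, -42, 375, -99, -80, -42, 388, -102, -85.6, -42, 388, -102, -85.6, -42, 388, -102, -85.6]
  gripper: 1
  force: 10

```text
time_s: 1.58
ee_pos: [0.546, -0.2297, 0.2211]
eef_rot: [2.742, 1.571, 3.122]
force: [0.2, 0.5, 0.6]
grip_width: 0.094
```

Run:
```python
from h import *
st(); print(go([.5464,-.229,.073],[.927,.374]))
c=cam('wrist'); save(c,'pics/w1.png')
```

```text
1.57 [ 0.546  -0.2297  0.2211] [2.742 1.571 3.122] F [0.2 0.5 0.6] w 0.094
[[-0.     0.    -1.   ]
 [-0.371  0.929  0.   ]
 [ 0.929  0.371 -0.   ]]
(array([148.1,   0.6,   0.6]), [np.float64(-0.2)], 'q6', np.float64(-0.84))
```

View pics/w1.png

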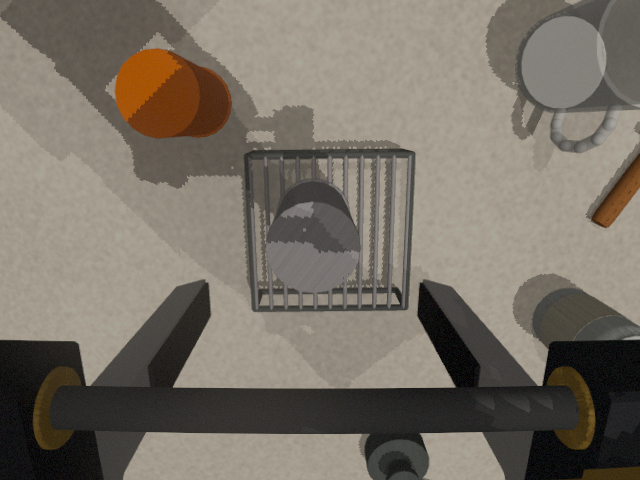

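The wrist view shows the pot (313,245) centred between the fingers (about 210 and 420). Next I descend and grip.

Emit:
servo_tool:
  motion: [40, 0, 0, 0, 80, 0.5, 0.5, 0, 120, 0.5, 0.5, 0, 148, 0.5, 0.5, 0, 148, 0.5, 0.5, 0, 148, 0.5, 0.5, 0]

```text
time_s: 2.38
ee_pos: [0.5472, -0.2293, 0.0747]
eef_rot: [-0.847, 1.569, -0.465]
force: [0.8, -1.0, 0.9]
grip_width: 0.094
```

Emit:
servo_tool:
  motion: [0, 0, 0, 0, 0, 0, 0, 0, 0, 0, 0, 0, 0, 0, 0, 0, 0, 0, 0, 0, 0, 0, 0, 0]
  gripper: 0
  force: 15

```text
time_s: 3.12
ee_pos: [0.5468, -0.2288, 0.0734]
eef_rot: [-1.363, 1.571, -0.98]
force: [-2.6, -0.3, 6.0]
grip_width: 0.0625
```

Emit:
servo_tool:
  motion: [-25, 0, 0, 0, -55, 0, 0, 0, -60, 30, 0, 0, -60, 65, 0, 0, -60, 95, 0, 0, -40, 95, 0, 0, -10, 95, 0, 0, 4, 95, 0, 0, 4, 95, 0, 0]

```text
time_s: 4.25
ee_pos: [0.5109, -0.1404, 0.0685]
eef_rot: [2.382, 1.569, 2.764]
force: [1.0, -0.0, -1.2]
grip_width: 0.0631
```

Run:
```python
from h import *
st(); c=cam('side'); save(c,'pics/s2.png')
```

```text
4.25 [ 0.5109 -0.1404  0.0685] [2.382 1.569 2.764] F [ 1.  -0.  -1.2] w 0.0631
[[-0.002  0.001 -1.   ]
 [-0.374  0.928  0.001]
 [ 0.928  0.374 -0.001]]
```

View pics/s2.png

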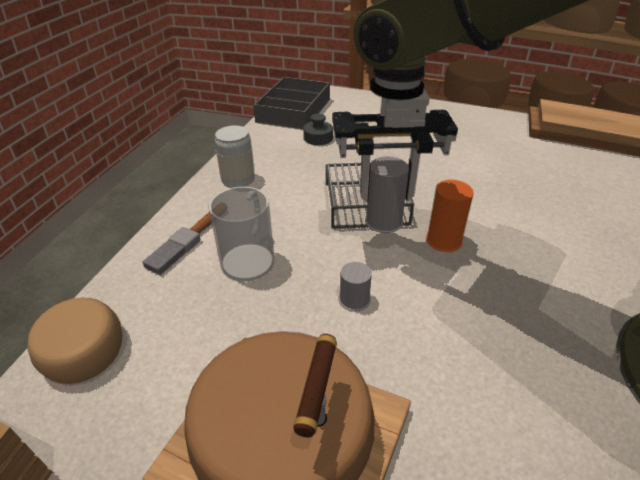

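The side view shows the pot (388,195) held mouth-down just outside the rack's left edge. I push it inward so the edge swings the mouth end out.

Emit:
servo_tool:
  motion: [0, -8, 0, 0, 0, -16, 0, 0, 0, -24, 0, 0, 0, -32, 0, 0, 0, -40, 0, 0, 0, -48, 0, 0, 0, -55, 0, 0, 0, -62, 0, 0, 2, -66, 0, 0, 3, -68, 0, 0, 4, -68, 0, 0]

```text
time_s: 5.68
ee_pos: [0.5368, -0.2037, 0.0652]
eef_rot: [-0.904, 1.57, -0.521]
force: [-0.8, 1.4, 1.5]
grip_width: 0.0626
```

Run:
```python
from h import *
st(); c=cam('side'); save(c,'pics/s3.png')
```

```text
5.67 [ 0.5368 -0.2037  0.0652] [-0.904  1.57  -0.521] F [-0.8  1.4  1.5] w 0.0626
[[ 0.    -0.    -1.   ]
 [-0.374  0.928 -0.   ]
 [ 0.928  0.374  0.   ]]
```

View pics/s3.png

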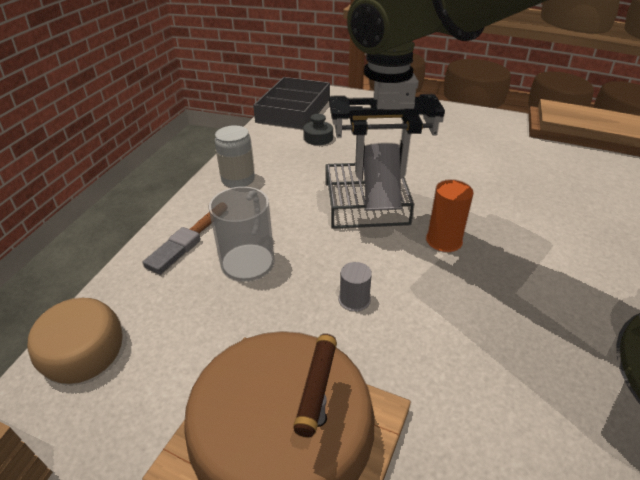

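```bash
python3 - <<'E'
from h import *
for n,(u,v,s) in dict(side=(310,110,130),top=(400,190,110)).items():
    c=cam(n); save(c,'pics/x.png'); cv2.imwrite(f'pics/c3{n}.png',cv2.resize(c['color'][v:v+s,u:u+s,::-1],(500,500)))
E
python3 -c "
import cv2,numpy as np
cv2.imwrite('pics/c3.png',np.hstack([cv2.resize(cv2.imread(f'pics/c3{n}.png'),(400,400)) for n in('side','top')]))"
```

```text
(no output)
```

View pics/c3.png

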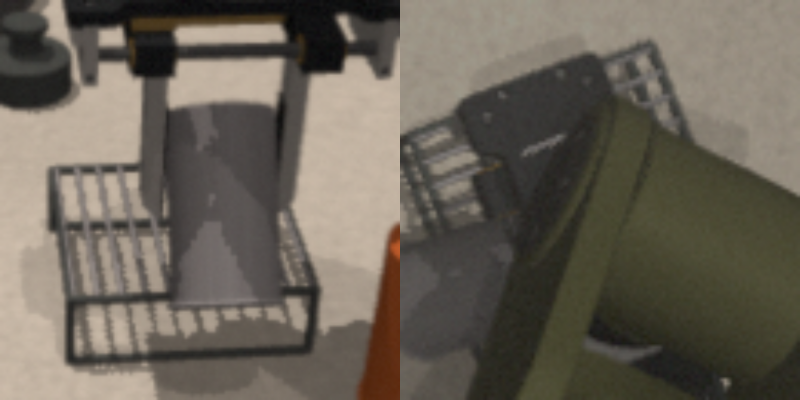

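```bash
cat >> h.py <<'E'
def slope(c,box,tcp=None,half=12):
    """profile of the pot's upper surface in plane through grasp: s along tool y, z"""
    o=ctrl.get_obs(); r=R.from_euler('xyz',o['eef_rot']).as_matrix(); P=cloud(c)
    u0,u1,v0,v1=box; Q=P[v0:v1,u0:u1].reshape(-1,3)-o['ee_pos']
    l=Q@r[:,2]; s=Q@r[:,1]; z=Q[:,2]+o['ee_pos'][2]
    k=(abs(l)<half/1000)&(abs(s)<.11)&(z>.055)&(z<.25)
    s,z=s[k],z[k]
    for a in np.arange(-.1,.1,.01):
        m=(s>=a)&(s<a+.01)
        if m.sum()>2: print(round(a+.005,3),np.round(np.percentile(z[m],[10,50,90]),3),m.sum())
E
python3 - <<'E'
from h import *
slope(cam('side'),(310,440,110,240))
E
```

```text
0.015 [0.158 0.164 0.218] 135
0.025 [0.147 0.2   0.227] 299
0.035 [0.132 0.139 0.169] 157
0.045 [0.119 0.125 0.131] 138
0.055 [0.106 0.112 0.118] 143
0.065 [0.094 0.099 0.106] 140
0.075 [0.083 0.087 0.092] 121
0.085 [0.081 0.083 0.084] 23
```

The pot tilted only about 38° (from the depth profile) and rode up to the palm, because the fingers touch it along their whole length. I'll take it to the free table left of the rack and press its mouth rim down to lay it over. Then I can regrip it near the mouth, so that it swings mouth-up when lifted.

Emit:
servo_tool:
  motion: [-20, 0, 0, 0, -35, 8, 2, 0, -35, 30, 5, 0, -35, 52, 8, 0, -35, 72, 8, 0, -20, 72, 8, 0, 0, 72, 8, 0, 20, 72, 8, 0, 35, 72, 8, 0, 35, 72, 8, 0]

```text
time_s: 7.12
ee_pos: [0.5165, -0.1337, 0.0288]
eef_rot: [2.451, 1.568, 2.834]
force: [0.8, 0.3, -1.0]
grip_width: 0.0628
```

Run:
```python
from h import *
st(); c=cam('side'); slope(c,(310,470,110,300)); cv2.imwrite('pics/c4.png',cv2.resize(c['color'][90:290,300:500,::-1],(500,500)))
```

```text
7.12 [ 0.5165 -0.1337  0.0288] [2.451 1.568 2.834] F [ 0.8  0.3 -1. ] w 0.0628
[[-0.002  0.001 -1.   ]
 [-0.374  0.928  0.002]
 [ 0.928  0.374 -0.002]]
-0.015 [0.203 0.208 0.215] 8
0.015 [0.122 0.127 0.182] 128
0.025 [0.114 0.193 0.22 ] 655
0.035 [0.098 0.233 0.247] 341
0.045 [0.082 0.088 0.095] 164
0.055 [0.068 0.075 0.081] 165
0.065 [0.057 0.062 0.067] 138
0.075 [0.055 0.056 0.058] 7
```

View pics/c4.png

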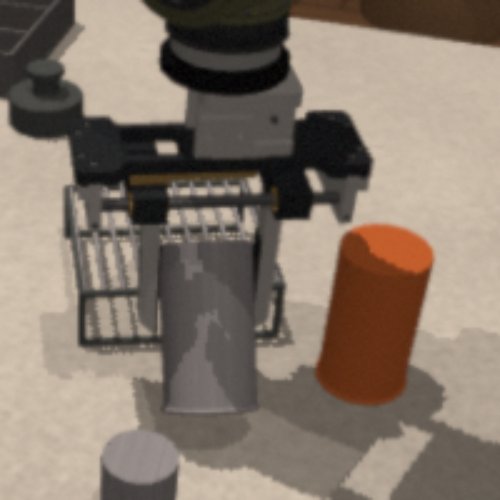

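The pot is still gripped at the same tilt, mouth just above the table. Pressing it down now with a lighter grip.

Emit:
servo_tool:
  motion: [4, 0, 0, 0, 8, -2, 0, 0, 11, -5, 0, 0, 14, -8, 0, 0, 16, -11, 0, 0, 16, -14, 0, 0, 16, -14, 0, 0]
  force: 5

```text
time_s: 8.05
ee_pos: [0.5227, -0.147, 0.0143]
eef_rot: [-0.63, 1.57, -0.247]
force: [0.7, -0.7, 2.2]
grip_width: 0.0633
```

Run:
```python
from h import *
st(); c=cam('side'); slope(c,(310,470,110,300)); cv2.imwrite('pics/c5.png',cv2.resize(c['color'][90:290,300:500,::-1],(500,500)))
```

```text
8.05 [ 0.5227 -0.147   0.0143] [-0.63   1.57  -0.247] F [ 0.7 -0.7  2.2] w 0.0633
[[ 0.001 -0.    -1.   ]
 [-0.373  0.928 -0.   ]
 [ 0.928  0.373  0.   ]]
-0.015 [0.182 0.197 0.2  ] 6
0.005 [0.115 0.118 0.12 ] 45
0.015 [0.107 0.113 0.168] 172
0.025 [0.102 0.181 0.207] 580
0.035 [0.09  0.226 0.245] 465
0.045 [0.078 0.082 0.087] 124
0.055 [0.068 0.072 0.077] 133
0.065 [0.058 0.062 0.067] 131
0.075 [0.055 0.056 0.059] 29
```

View pics/c5.png

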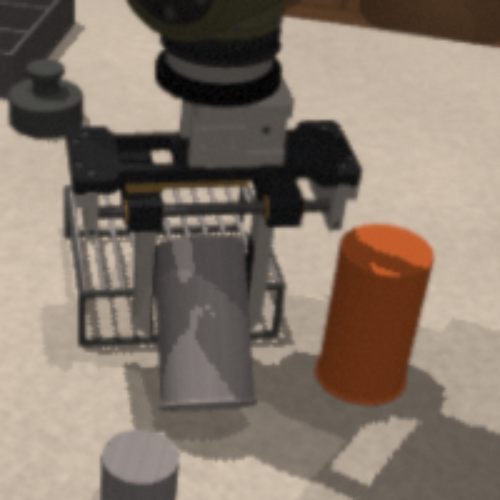

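The tilt is about 45° now. The rack's wires run along this direction and would cradle a lying pot, so I'll carry it over the rack, set the rim down there and ease it over.

Emit:
servo_tool:
  motion: [-15, 0, 0, 0, -45, 0, 0, 0, -75, -10, 0, 0, -75, -40, 0, 0, -75, -70, 3, 0, -65, -70, 3, 0, -56, -70, 3, 0, -51, -75, 3, 0, -47, -80, 3, 0, -43, -85, 3, 0, -41, -90, 3, 0, -41, -90, 3, 0]
  force: 10

```text
time_s: 9.6
ee_pos: [0.5589, -0.2294, 0.055]
eef_rot: [1.48, 1.571, 1.863]
force: [0.5, 0.4, 0.3]
grip_width: 0.0631
```

Run:
```python
from h import *
st(); c=cam('side'); slope(c,(310,470,90,300)); cv2.imwrite('pics/c6.png',cv2.resize(c['color'][60:260,280:480,::-1],(500,500)))
```

```text
9.6 [ 0.5589 -0.2294  0.055 ] [1.48  1.571 1.863] F [0.5 0.4 0.3] w 0.0631
[[-0.     0.    -1.   ]
 [-0.373  0.928  0.   ]
 [ 0.928  0.373  0.   ]]
-0.005 [0.159 0.159 0.159] 3
0.005 [0.154 0.157 0.159] 82
0.015 [0.148 0.152 0.209] 116
0.025 [0.144 0.221 0.244] 492
0.035 [0.134 0.138 0.143] 95
0.045 [0.06  0.128 0.133] 155
0.055 [0.056 0.122 0.127] 144
0.065 [0.114 0.118 0.122] 94
0.075 [0.108 0.111 0.114] 97
0.085 [0.102 0.104 0.107] 89
0.095 [0.1   0.102 0.104] 26
```

View pics/c6.png

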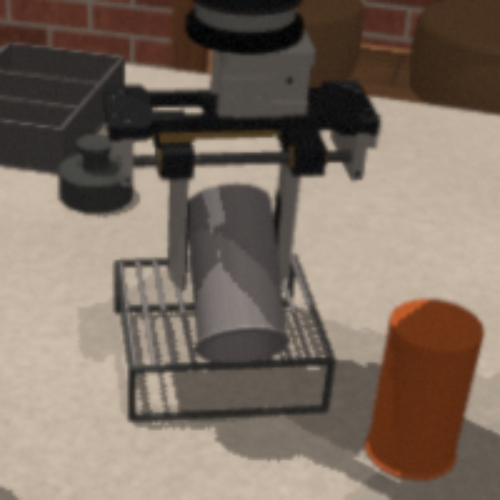

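The pot is now 57° over with its rim on the rack. I ease the grip to let it settle.

Emit:
servo_tool:
  motion: [0, -4, 0, 0, 0, -8, 0, 0, 0, -12, 0, 0, 0, -15, 0, 0, 0, -15, 0, 0]
  force: 3

```text
time_s: 10.28
ee_pos: [0.5645, -0.2433, 0.0551]
eef_rot: [-1.366, 1.571, -0.983]
force: [0.6, -0.9, 0.1]
grip_width: 0.0631
```

Run:
```python
from h import *
st(); c=cam('side'); slope(c,(310,470,90,300));
```

```text
10.28 [ 0.5645 -0.2433  0.0551] [-1.366  1.571 -0.983] F [ 0.6 -0.9  0.1] w 0.0631
[[ 0.    -0.    -1.   ]
 [-0.373  0.928 -0.   ]
 [ 0.928  0.373  0.   ]]
-0.005 [0.157 0.157 0.159] 3
0.005 [0.154 0.156 0.16 ] 79
0.015 [0.149 0.152 0.209] 107
0.025 [0.145 0.219 0.239] 415
0.035 [0.134 0.138 0.192] 105
0.045 [0.06  0.128 0.133] 144
0.055 [0.057 0.122 0.127] 144
0.065 [0.114 0.118 0.121] 90
0.075 [0.107 0.111 0.114] 98
0.085 [0.101 0.104 0.107] 82
0.095 [0.1   0.102 0.104] 29
```

Emit:
servo_tool:
  motion: [0, 0, 0, 0, 0, 0, 0, 0, 0, 0, 0, 0, 0, 0, 0, 0, 0, 0, 0, 0, 0, 0, 0, 0]
  gripper: 0.72

```text
time_s: 11.08
ee_pos: [0.5645, -0.2431, 0.0551]
eef_rot: [2.432, 1.571, 2.815]
force: [0.6, 0.2, -0.1]
grip_width: 0.0675
```

Run:
```python
from h import *
st(); c=cam('side'); slope(c,(310,470,90,300)); cv2.imwrite('pics/c7.png',cv2.resize(c['color'][60:260,280:480,::-1],(500,500)))
```

```text
11.07 [ 0.5645 -0.2431  0.0551] [2.432 1.571 2.815] F [ 0.6  0.2 -0.1] w 0.0675
[[-0.     0.    -1.   ]
 [-0.374  0.928  0.   ]
 [ 0.928  0.374 -0.   ]]
-0.055 [0.111 0.112 0.112] 7
-0.045 [0.11  0.111 0.113] 37
-0.035 [0.11  0.112 0.113] 28
-0.025 [0.11  0.111 0.113] 35
-0.015 [0.057 0.111 0.112] 43
-0.005 [0.109 0.111 0.113] 43
0.005 [0.055 0.11  0.112] 47
0.015 [0.11  0.113 0.21 ] 75
0.025 [0.112 0.221 0.24 ] 372
0.035 [0.056 0.111 0.193] 63
0.045 [0.071 0.111 0.112] 44
0.055 [0.066 0.111 0.113] 53
```

View pics/c7.png

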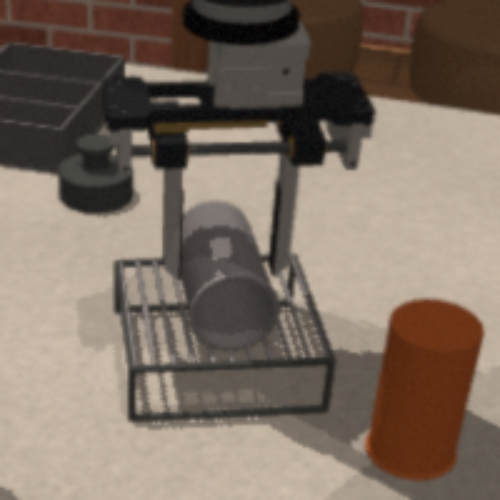

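The pot lies along the wires, mouth toward +y: mouth at about s=+0.055 from the tool, top at 0.111. I slide the open fingers toward the mouth and grip lightly there.

Emit:
servo_tool:
  motion: [-13, 10, 0, 0, -13, 25, 0, 0, -13, 36, 0, 0, -13, 36, 0, 0]
  gripper: 0.78

```text
time_s: 11.62
ee_pos: [0.5508, -0.2087, 0.0682]
eef_rot: [2.148, 1.571, 2.532]
force: [-0.4, 0.7, -0.2]
grip_width: 0.0728
```

Emit:
servo_tool:
  motion: [0, 0, 0, 0, 0, 0, 0, 0, 0, 0, 0, 0, 0, 0, 0, 0]
  gripper: 0
  force: 5

```text
time_s: 12.12
ee_pos: [0.5511, -0.2099, 0.0681]
eef_rot: [-0.835, 1.571, -0.453]
force: [0.6, 0.2, 0.0]
grip_width: 0.0542
```

Emit:
servo_tool:
  motion: [-10, 0, 0, 0, -20, 0, 0, 0, -30, 0, 0, 0, -40, 0, 0, 0, -50, 0, 0, 0, -60, 0, 0, 0, -70, 0, 0, 0, -80, 0, 0, 0, -80, 0, 0, 0]

```text
time_s: 13.25
ee_pos: [0.5513, -0.2098, 0.149]
eef_rot: [-0.808, 1.569, -0.425]
force: [-0.2, -0.4, -2.1]
grip_width: 0.0505
```

Run:
```python
from h import *
st(); c=cam('side'); slope(c,(310,470,90,300)); cv2.imwrite('pics/c8.png',cv2.resize(c['color'][60:260,280:480,::-1],(500,500)))
```

```text
13.25 [ 0.5513 -0.2098  0.149 ] [-0.808  1.569 -0.425] F [-0.2 -0.4 -2.1] w 0.0505
[[ 0.001 -0.001 -1.   ]
 [-0.374  0.928 -0.001]
 [ 0.928  0.374  0.001]]
-0.015 [0.137 0.145 0.153] 91
-0.005 [0.154 0.166 0.177] 149
0.005 [0.178 0.186 0.192] 110
0.025 [0.071 0.081 0.091] 104
0.035 [0.093 0.106 0.118] 148
0.045 [0.123 0.135 0.147] 171
0.055 [0.153 0.163 0.173] 164
0.065 [0.172 0.173 0.174] 4
```

View pics/c8.png

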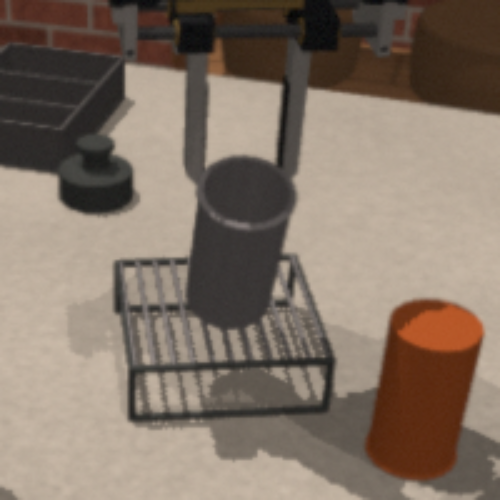

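It has swung mouth-up, with about 19° of tilt left and its lower rim about 17 mm above the wires. It's held on a chord (50 mm), so I lower it slowly onto that rim and swing it upright on the rack.

Emit:
servo_tool:
  motion: [5, 0, 0, 0, 10, 0, 0, 0, 14, 0, 0, 0, 18, -1, 0, 0, 21, -5, 0, 0, 24, -10, 0, 0, 27, -16, 0, 0, 29, -22, 0, 0, 31, -28, 0, 0, 32, -32, 0, 0, 32, -32, 0, 0]

```text
time_s: 14.68
ee_pos: [0.5635, -0.2399, 0.1167]
eef_rot: [-0.86, 1.569, -0.477]
force: [2.0, -2.0, 5.4]
grip_width: 0.051
```

Run:
```python
from h import *
st(); c=cam('side'); slope(c,(310,470,90,300)); cv2.imwrite('pics/c9.png',cv2.resize(c['color'][60:260,280:480,::-1],(500,500)))
```

```text
14.68 [ 0.5635 -0.2399  0.1167] [-0.86   1.569 -0.477] F [ 2.  -2.   5.4] w 0.051
[[ 0.002 -0.001 -1.   ]
 [-0.373  0.928 -0.001]
 [ 0.928  0.373  0.001]]
-0.005 [0.134 0.144 0.159] 118
0.005 [0.136 0.15  0.16 ] 88
0.055 [0.067 0.112 0.152] 709
0.065 [0.147 0.16  0.161] 8
```

View pics/c9.png

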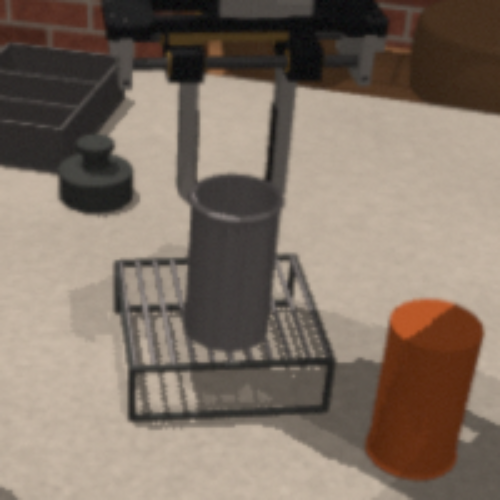

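It looks upright, with the mouth at about 0.160. I release it, back away from the chord side, lift and check.

Emit:
servo_tool:
  motion: [0, 0, 0, 0, 0, 0, 0, 0, 0, 0, 0, 0]
  gripper: 0.85

```text
time_s: 15.1
ee_pos: [0.5628, -0.2392, 0.1159]
eef_rot: [2.206, 1.57, 2.589]
force: [-0.5, -0.2, -0.2]
grip_width: 0.0773
```

Emit:
servo_tool:
  motion: [-20, -5, 0, 0, -50, -5, 0, 0, -90, -5, 0, 0, -120, -5, 0, 0]

```text
time_s: 15.6
ee_pos: [0.5649, -0.244, 0.2378]
eef_rot: [-0.82, 1.57, -0.437]
force: [-0.4, 0.9, -0.0]
grip_width: 0.0801
```

Run:
```python
from h import *
st(); c=cam('side'); P=cloud(c); cv2.imwrite('pics/c10.png',cv2.resize(c['color'][60:260,280:480,::-1],(500,500)))
c=cam('wrist'); save(c,'pics/w10.png')
```

```text
15.6 [ 0.5649 -0.244   0.2378] [-0.82   1.57  -0.437] F [-0.4  0.9 -0. ] w 0.0801
[[ 0.001 -0.    -1.   ]
 [-0.374  0.928 -0.001]
 [ 0.928  0.374  0.001]]
```

View pics/c10.png

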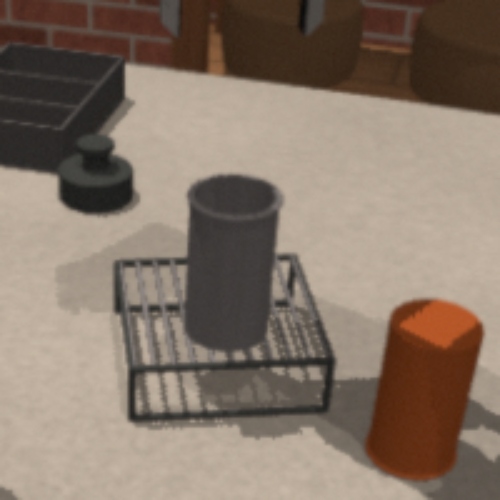

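View pics/w10.png

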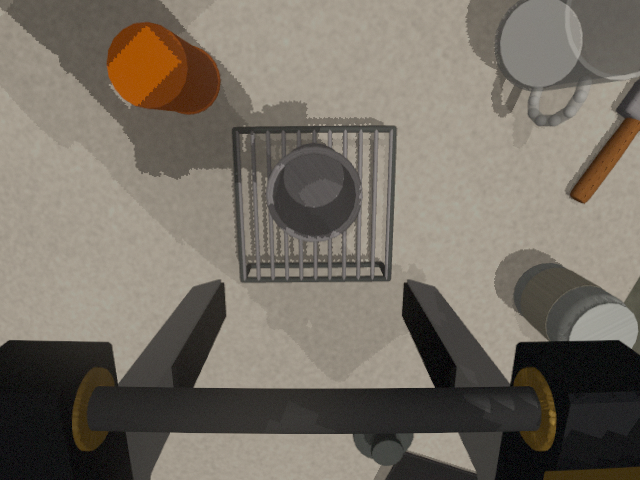

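Step 1 is done: the pot stands mouth-up and free on the rack (wrist view mouth at (314,192), side view upright). For the iron, I'll grip the bar 27 mm off its middle toward -y, leaving room for the shank. Then I'll lift, yaw, and use the wheel's -y rim to swing the iron level.

Run:
```python
from h import *
c=cam('top'); P=cloud(c);Z=P[:,:,2]
m=np.zeros((480,640),bool); m[255:312,130:215]=1; m&=(Z>.165)&(Z<.2)
pts=np.argwhere(m)[:,::-1]; r=cv2.minAreaRect(plane(c,pts,.182)[:,:2].astype(np.float32)); print(r)
cs=cam('side'); 
ctr=np.array([.4893,.2672]); u=np.array([.105,-.9945])
print(proj(cs,[[*ctr,.175],[*(ctr+u*.05),.175],[*(ctr-u*.05),.175]]))
g=ctr+.027*u
print(g,go([*g,.238],[.9945,.105]),go([*g,.156],[.9945,.105]))
```

```text
((0.48923641443252563, 0.26782044768333435), (0.01949009671807289, 0.10161463171243668), 5.994725227355957)
[[316.36660455 379.35357834]
 [328.09809107 335.86454347]
 [302.53012865 430.28748577]]
[0.492135  0.2403485] (array([ -2.4, 476.3, 113.7]), [np.float64(15.9)], 'q6', np.float64(-0.85)) (array([ 79.6, 476.3, 113.7]), [np.float64(15.9)], 'q6', np.float64(-0.85))
```

Emit:
servo_tool:
  motion: [-4, 50, 12, 4, -4, 105, 25, 8, -4, 160, 38, 12, -4, 215, 51, 15.9, -4, 270, 64, 15.9, -4, 325, 77, 15.9, -4, 380, 90, 15.9, -4, 430, 102, 15.9, -4, 465, 111, 15.9, -4, 476, 114, 15.9, -4, 476, 114, 15.9, -4, 476, 114, 15.9]
  gripper: 1

```text
time_s: 17.3
ee_pos: [0.4929, 0.239, 0.2398]
eef_rot: [-2.601, 1.57, -2.497]
force: [0.6, -0.1, 0.4]
grip_width: 0.094
```

Run:
```python
from h import *
st(); c=cam('wrist'); save(c,'pics/w11.png'); print(go([.4921,.2405,.156],[.9945,.105]))
```

```text
17.3 [0.4929 0.239  0.2398] [-2.601  1.57  -2.497] F [ 0.6 -0.1  0.4] w 0.094
[[-0.    -0.    -1.   ]
 [-0.104  0.995 -0.   ]
 [ 0.995  0.104 -0.001]]
(array([84. ,  1.6, -0.7]), [np.float64(-0.1)], 'q6', np.float64(0.28))
```

View pics/w11.png

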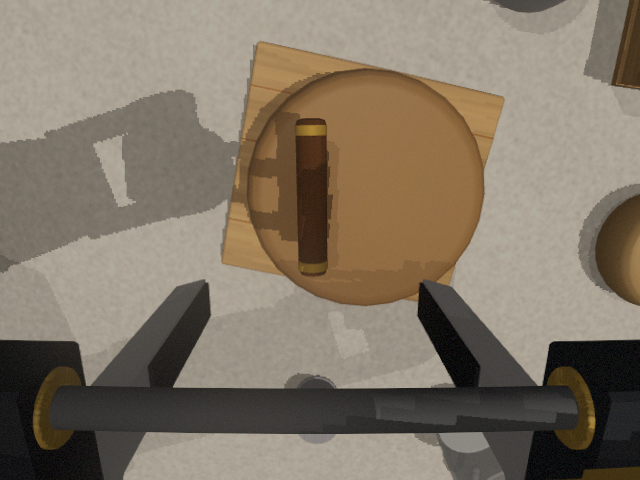

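The wrist view shows the bar (312,195) parallel to the pads and centred between the fingers. I descend and grip.

Emit:
servo_tool:
  motion: [30, 1, -0.5, 0, 60, 1.5, -0.5, 0, 84, 1.5, -0.5, 0, 84, 1.5, -0.5, 0, 84, 1.5, -0.5, 0]

```text
time_s: 17.98
ee_pos: [0.4926, 0.2413, 0.1573]
eef_rot: [0.258, 1.569, 0.363]
force: [-0.5, -0.4, -0.4]
grip_width: 0.0941
```

Emit:
servo_tool:
  motion: [0, 0, 0, 0, 0, 0, 0, 0, 0, 0, 0, 0, 0, 0, 0, 0, 0, 0, 0, 0, 0, 0, 0, 0, 0, 0, 0, 0]
  gripper: 0
  force: 40

```text
time_s: 18.85
ee_pos: [0.492, 0.2416, 0.1561]
eef_rot: [-3.076, 1.571, -2.97]
force: [0.0, -0.6, -0.5]
grip_width: 0.0277
```

Emit:
servo_tool:
  motion: [-10, 0, 0, 0, -25, 0, 0, 0, -40, 0, 0, 0, -55, 0, 0, 0, -70, 0, 0, 0, -85, 0, 0, 0, -100, 0, 0, 0, -110, 0, 0, 0, -110, 0, 0, 0]

```text
time_s: 19.98
ee_pos: [0.4922, 0.2416, 0.2667]
eef_rot: [0.289, 1.57, 0.395]
force: [-0.0, -0.9, -0.8]
grip_width: 0.0008
```

Run:
```python
from h import *
st(); c=cam('side'); save(c,'pics/s12.png')
```

```text
19.98 [0.4922 0.2416 0.2667] [0.289 1.57  0.395] F [-0.  -0.9 -0.8] w 0.0008
[[ 0.001  0.    -1.   ]
 [-0.105  0.994  0.   ]
 [ 0.994  0.105  0.001]]
```

View pics/s12.png

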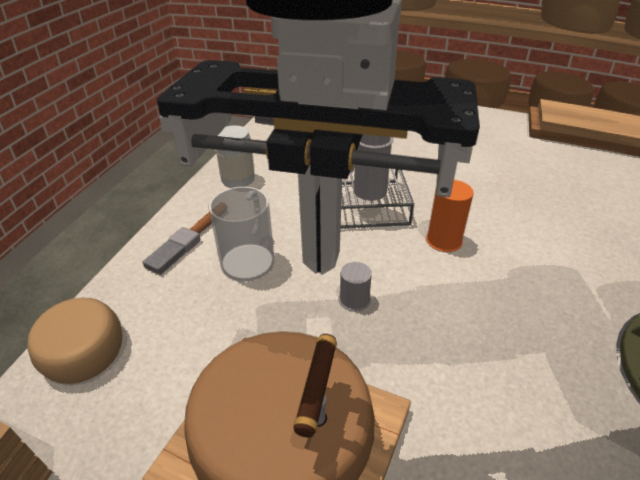

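The fingers had not finished closing, and the iron is untouched in the bore. I repeat with more closing time.

Emit:
servo_tool:
  motion: [0, 0, 0, 0, 0, 0, 0, 0, 0, 0, 0, 0, 0, 0, 0, 0, 0, 0, 0, 0, 0, 0, 0, 0, 30, 0, 0, 0, 60, 0, 0, 0, 90, 0, 0, 0, 110, 0, 0, 0, 110, 0, 0, 0, 110, 0, 0, 0]
  gripper: 0.6

```text
time_s: 21.52
ee_pos: [0.4924, 0.2417, 0.1572]
eef_rot: [0.29, 1.57, 0.395]
force: [0.6, 0.7, 0.0]
grip_width: 0.0563
```

Emit:
servo_tool:
  motion: [0, 0, 0, 0, 0, 0, 0, 0, 0, 0, 0, 0, 0, 0, 0, 0, 0, 0, 0, 0, 0, 0, 0, 0, 0, 0, 0, 0, 0, 0, 0, 0, 0, 0, 0, 0]
  gripper: 0
  force: 40

```text
time_s: 22.65
ee_pos: [0.4932, 0.2416, 0.1581]
eef_rot: [0.14, 1.567, 0.245]
force: [-0.5, -2.9, 13.8]
grip_width: 0.0006
```

Run:
```python
from h import *
st(); c=cam('side'); cv2.imwrite('pics/s13.png',cv2.resize(c['color'][240:480,180:420,::-1],(600,600)));c=cam('wrist'); save(c,'pics/w13.png')
```

```text
22.65 [0.4932 0.2416 0.1581] [0.14  1.567 0.245] F [-0.5 -2.9 13.8] w 0.0006
[[ 0.004  0.001 -1.   ]
 [-0.105  0.994  0.001]
 [ 0.994  0.105  0.004]]
```

View pics/s13.png

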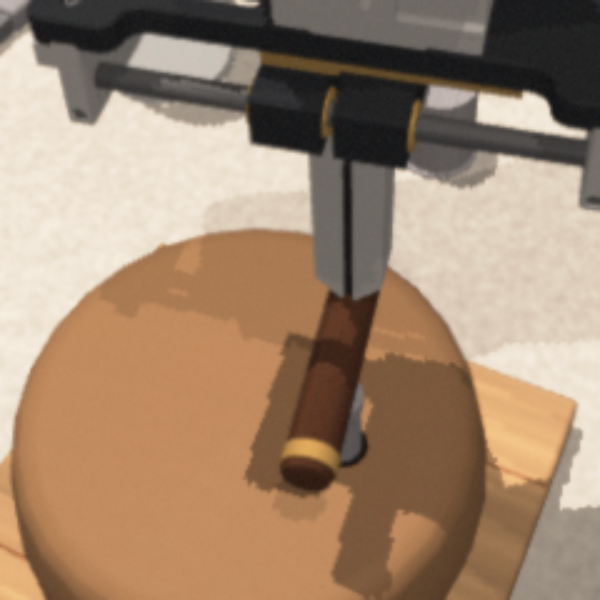

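View pics/w13.png

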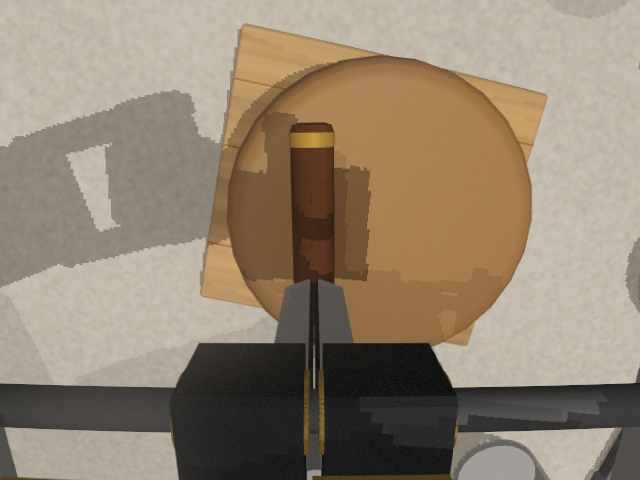

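Run:
```python
from h import *
c=cam('side'); P=cloud(c)
# finger tip pixel approx crop(350,298)/2.5+ (180,240)
tip=proj(c,[[.4932,.2416,.158]]); print('proj TCP',tip, 'crop',(tip-[180,240])*2.5)
for u,v in [(312,350),(328,352),(320,358),(316,345),(318,362),(310,400),(306,420),(300,428),(315,380),(308,410)]: print((u,v),np.round(P[v,u],4))
c=cam('top');P=cloud(c);Z=P[:,:,2]
for u,v in [(150,283),(155,282),(160,282),(165,282),(170,281)]: print((u,v),np.round(P[v,u],4))
save(c,'pics/t13.png')
```

```text
proj TCP [[321.55048965 366.19222069]] crop [[353.87622413 315.48055171]]
(312, 350) [0.4981 0.2529 0.1967]
(328, 352) [0.4835 0.2516 0.1984]
(320, 358) [0.4914 0.2507 0.1845]
(316, 345) [0.4945 0.252  0.2044]
(318, 362) [0.492  0.2545 0.1832]
(310, 400) [0.4858 0.2933 0.1838]
(306, 420) [0.4823 0.3126 0.1858]
(300, 428) [0.4854 0.3187 0.1814]
(315, 380) [0.4879 0.2743 0.1853]
(308, 410) [0.4842 0.3025 0.1836]
(150, 283) [0.4971 0.1948 0.4997]
(155, 282) [0.4984 0.1891 0.5003]
(160, 282) [0.4984 0.1855 0.4947]
(165, 282) [0.4982 0.1833 0.4842]
(170, 281) [0.4993 0.1804 0.4758]
```

Run:
```python
from h import *
c=cam('side')
print(proj(c,[[.4922,.2416,.2667],[.4922,.2516,.2667]]))
o=ctrl.get_obs(); print(o['force'],o['moment'],o['tau'],o['qpos'])
```

```text
[[321.84818666 288.46514011]
 [317.76662016 297.2410055 ]]
[ 0.44991682 -1.81409264 12.77668911] [-0.45053931 -0.09418286  0.02582053] [ 1.17603578e+00 -4.60300541e+01 -2.94152141e+01  6.33249879e-01
 -1.83626502e-01  2.07552075e-03] [ 3.89202833e-01  3.13342590e-01  1.55366723e+00 -5.50634043e-04
  1.27075638e+00  2.84027749e-01]
```

View pics/t13.png

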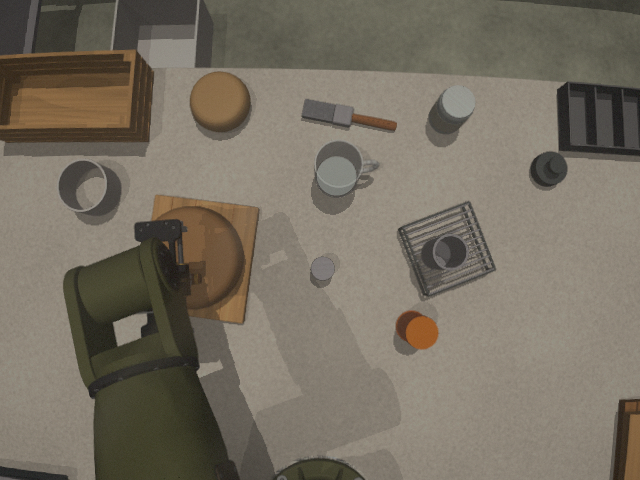

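Run:
```python
from h import *
c=cam('side')
t=np.array([.5649,-.244,.2378]); j=np.array([.928,.374,0])
for dz in (0,.02,.025,.03): print(dz,proj(c,[t+j*.046+[0,0,dz],t-j*.046+[0,0,dz]]).round(0).tolist(), proj(c,[[.4922,.2516,.2667+dz]]).round(0).tolist())
# tips at start grip c8: TCP .149 ; crop tips (195,180),(290,175)
t=np.array([.5513,-.2098,.149])
for dz in (0,.02,.025,.03): print(dz,(proj(c,[t+j*.031+[0,0,dz],t-j*.031+[0,0,dz]])-[280,60]).round(1)*2.5)
```

```text
0 [[347.0, 88.0], [402.0, 87.0]] [[318.0, 297.0]]
0.02 [[347.0, 76.0], [403.0, 75.0]] [[317.0, 279.0]]
0.025 [[347.0, 73.0], [403.0, 72.0]] [[317.0, 275.0]]
0.03 [[347.0, 70.0], [403.0, 69.0]] [[317.0, 270.0]]
0 [[190.75 214.25]
 [280.5  211.75]]
0.02 [[191.75 188.  ]
 [283.   185.75]]
0.025 [[192.   181.25]
 [283.75 179.  ]]
0.03 [[192.5  174.5 ]
 [284.25 172.25]]
```

The side views at three poses agree that the real fingertips sit about 26 mm higher than the reported TCP. That also explains the pot's chord grip. I'll correct by 26 mm, so the grip needs a reported z of 0.130.

Emit:
servo_tool:
  motion: [-12, 0, 0, 0, -25, 0, 0, 0, -25, 0, 0, 0, -25, 0, 0, 0, -25, 0, 0, 0, -25, 0, 0, 0, -25, 0, 0, 0, 0, 0, 0, 0, 15, 0, 0, 0, 26, 0, 0, 0, 26, 0, 0, 0, 26, 0, 0, 0]
  gripper: 0.6

```text
time_s: 24.45
ee_pos: [0.4923, 0.2417, 0.1308]
eef_rot: [0.283, 1.57, 0.388]
force: [-0.3, 0.4, 0.9]
grip_width: 0.0564
```

Emit:
servo_tool:
  motion: [0, 0, 0, 0, 0, 0, 0, 0, 0, 0, 0, 0, 0, 0, 0, 0, 0, 0, 0, 0, 0, 0, 0, 0, 0, 0, 0, 0, 0, 0, 0, 0]
  gripper: 0
  force: 40

```text
time_s: 25.45
ee_pos: [0.492, 0.2415, 0.1302]
eef_rot: [-1.053, 1.571, -0.947]
force: [-0.6, -0.3, 1.0]
grip_width: 0.0182
```

The bar is gripped (18 mm). Drawing the iron out now.

Emit:
servo_tool:
  motion: [-10, 0, 0, 0, -25, 0, 0, 0, -40, 0, 0, 0, -55, 0, 0, 0, -70, 0, 0, 0, -85, 0, 0, 0, -100, 0, 0, 0, -120, 0, 0, 0, -120, 0, 0, 0, -120, 0, 0, 0]

```text
time_s: 26.7
ee_pos: [0.4918, 0.2415, 0.2494]
eef_rot: [-2.846, 1.57, -2.741]
force: [-0.1, -0.6, -2.2]
grip_width: 0.0178
```

Run:
```python
from h import *
st(); c=cam('side'); save(c,'pics/s14.png')
```

```text
26.7 [0.4918 0.2415 0.2494] [-2.846  1.57  -2.741] F [-0.1 -0.6 -2.2] w 0.0178
[[-0.001 -0.    -1.   ]
 [-0.105  0.994 -0.   ]
 [ 0.994  0.105 -0.001]]
```

View pics/s14.png

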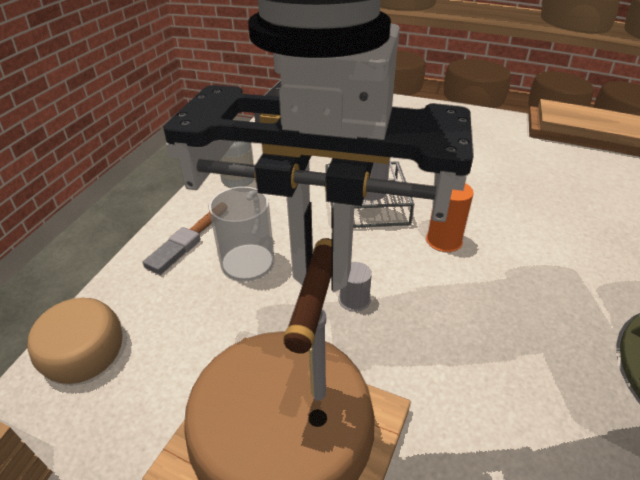

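The iron is out and hanging clear above the wheel (side view: tip about (318,398), bore at (317,418)). Next I yaw it so the hollow faces -y and carry it to the wheel's -y side.

Emit:
servo_tool:
  motion: [-6, -5, 0, 10, -6, -15, 0, 20, -6, -27, 1, 30, -6, -40, 1, 40, -6, -55, 2, 50, -6, -70, 3, 60, -6, -85, 4, 70, -6, -100, 5, 80, -6, -110, 5, 90, -6, -118, 5, 96, -6, -118, 5, 96, 30, -118, 5, 96, 65, -118, 5, 96, 100, -118, 5, 96, 100, -118, 5, 96]

```text
time_s: 28.62
ee_pos: [0.5081, 0.1248, 0.148]
eef_rot: [-1.419, 1.566, -2.986]
force: [-0.2, 0.0, -0.9]
grip_width: 0.0179
```

Run:
```python
from h import *
st(); c=cam('side'); save(c,'pics/s15.png'); print(ctrl.get_obs()['qpos'])
```

```text
28.62 [0.5081 0.1248 0.148 ] [-1.419  1.566 -2.986] F [-0.2  0.  -0.9] w 0.0179
[[-0.005 -0.001 -1.   ]
 [ 1.     0.003 -0.005]
 [ 0.003 -1.     0.001]]
[1.70779753e-01 2.69750097e-01 1.62949295e+00 7.07177868e-05
 1.24392028e+00 1.73881251e+00]
```

View pics/s15.png

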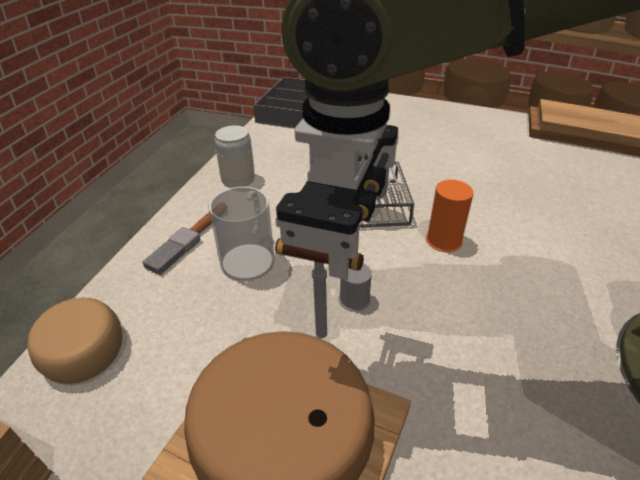

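The iron hangs beside the wheel's -y rim (tip about (322,335)). I push it over the rim and lower as it tilts.

Emit:
servo_tool:
  motion: [0, 0, -12, 0, 0, 0, -25, 0, 0, 0, -37, 0, 0, 0, -47, 0, 0, 0, -57, 0, 0, 0, -67, 0, 0, 0, -77, 0, 5, 0, -85, 0, 11, 0, -93, 0, 18, 0, -100, 0, 24, 0, -108, 0, 31, 0, -116, 0, 38, 0, -124, 0, 44, 0, -133, 0, 49, 0, -142, 0, 53, 0, -150, 0, 53, 0, -150, 0]
  force: 30

```text
time_s: 30.8
ee_pos: [0.509, 0.2758, 0.0967]
eef_rot: [-2.599, 1.57, 2.115]
force: [-0.4, 0.5, -0.0]
grip_width: 0.0186
```

Run:
```python
from h import *
st(); c=cam('side'); save(c,'pics/s16.png')
```

```text
30.8 [0.509  0.2758 0.0967] [-2.599  1.57   2.115] F [-0.4  0.5 -0. ] w 0.0186
[[-0.001  0.001 -1.   ]
 [ 1.     0.002 -0.001]
 [ 0.002 -1.    -0.001]]
```

View pics/s16.png

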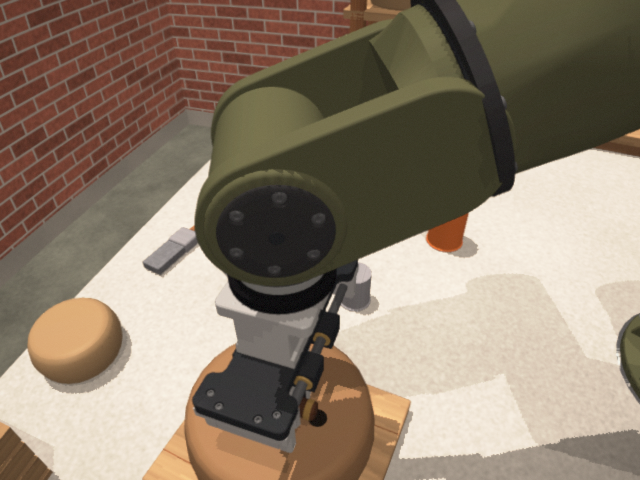

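Emit:
servo_tool:
  motion: [0, 0, 0, 0, 0, 0, 0, 0, -15, 0, 0, 0, -40, 0, 0, 0, -65, 0, 0, 0, -90, 0, 10, 0, -110, 0, 40, 0, -120, 0, 70, 0, -120, 0, 110, 0, -120, 0, 150, 0, -120, 0, 180, 0, -120, 0, 200, 0, -120, 0, 200, 0]
  force: 60

```text
time_s: 32.48
ee_pos: [0.5096, 0.0738, 0.2181]
eef_rot: [1.673, 1.57, 0.101]
force: [-0.5, 0.1, -2.2]
grip_width: 0.0177
```

Run:
```python
from h import *
st(); c=cam('side'); save(c,'pics/s17.png')
c=cam('top'); save(c,'pics/t17.png')
```

```text
32.48 [0.5096 0.0738 0.2181] [1.673 1.57  0.101] F [-0.5  0.1 -2.2] w 0.0177
[[ 0.001  0.    -1.   ]
 [ 1.    -0.001  0.001]
 [-0.001 -1.    -0.   ]]
```

View pics/s17.png

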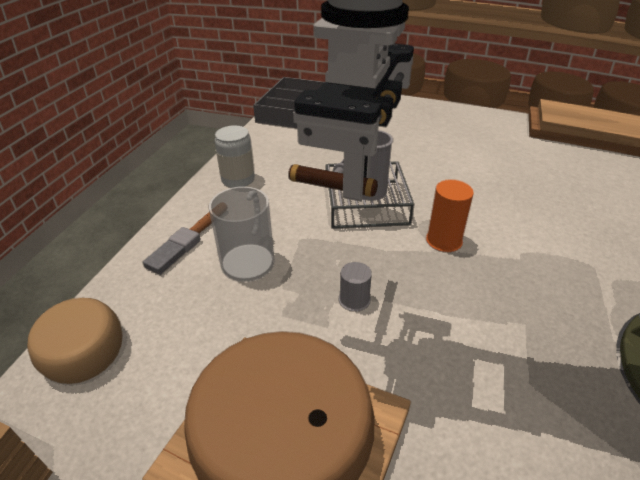

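View pics/t17.png

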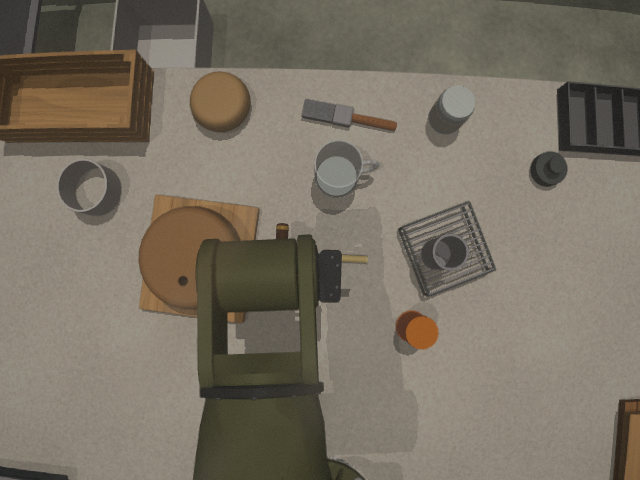

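The top view shows the pale sample in the trough, hollow up, at (345–368,259), pointing -y toward the pot (449,252). I'll measure the pitch and the pot.

Run:
```python
from h import *
c=cam('top'); P=cloud(c); im=c['color']; Z=P[:,:,2]
cv2.imwrite('pics/c18.png',cv2.resize(im[220:300,320:480,::-1],(800,400)))
for u in range(340,372,3):
    v=np.arange(252,268); k=Z[v,u]>.17
    print(u,v[k][[0,-1]] if k.any() else '',np.round(P[v[k],u].mean(0),4) if k.any() else '',np.round(np.median(Z[v[k],u]),4) if k.any() else '')
m=np.zeros((480,640),np.uint8); m[215:290,420:480]=((Z>.15)&(Z<.17))[215:290,420:480]
cs=np.vstack([k for k in cv2.findContours(m,cv2.RETR_EXTERNAL,cv2.CHAIN_APPROX_NONE)[0] if len(k)>5]); h=cv2.convexHull(cs)[:,0]
q=plane(c,h,.16)[:,:2].astype(np.float32); print('pot mouth',cv2.minEnclosingCircle(q), cv2.minEnclosingCircle(h.astype(np.float32)))
```

```text
340 [252 267] [ 0.5312 -0.0116  0.3848] 0.385
343 [254 262] [ 0.5371 -0.0221  0.2423] 0.2426
346 [254 262] [ 0.5372 -0.0269  0.2416] 0.2416
349 [254 263] [ 0.5366 -0.0318  0.2394] 0.2396
352 [254 263] [ 0.5368 -0.0366  0.2389] 0.2391
355 [254 263] [ 0.537  -0.0415  0.2374] 0.2385
358 [255 263] [ 0.5363 -0.0463  0.2376] 0.2379
361 [255 263] [ 0.5365 -0.0511  0.2368] 0.2369
364 [255 263] [ 0.5367 -0.056   0.2354] 0.2359
367 [255 263] [ 0.5369 -0.0611  0.2328] 0.2328
370   
pot mouth ((0.5556830763816833, -0.2152182161808014), 0.03297794610261917) ((450.0, 251.875), 18.56123161315918)
```

View pics/c18.png

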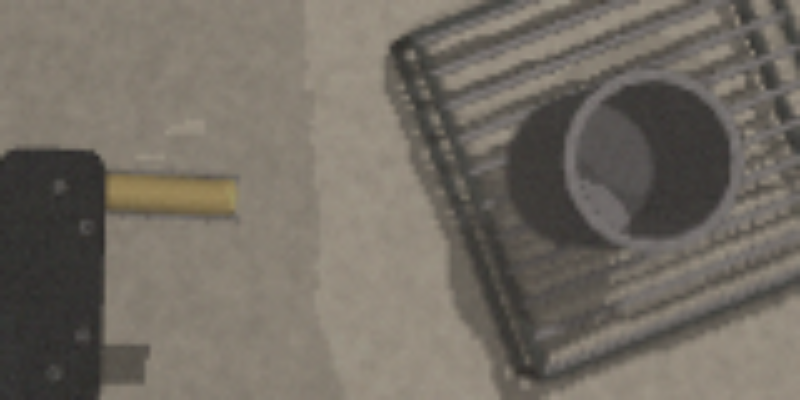

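Emit:
servo_tool:
  motion: [0, 3, 20, 0, 0, 6, 50, 0, 0, 10, 80, 0, 0, 14, 110, 0, 0, 17, 140, 0, 0, 19, 165, 0, 5, 19, 180, 0, 12, 19, 187, 0, 18, 19, 189, 0, 20, 19, 189, 0, 20, 19, 189, 0, 20, 19, 189, 0]

```text
time_s: 34.12
ee_pos: [0.5287, -0.114, 0.1974]
eef_rot: [1.281, 1.57, -0.289]
force: [-0.5, 0.9, -1.7]
grip_width: 0.0177
```

Run:
```python
from h import *
st(); c=cam('side'); cv2.imwrite('pics/c19.png',cv2.resize(c['color'][60:260,280:480,::-1],(500,500))); P=cloud(c); im=c['color'].astype(int)
# bar: dark brown pixels
hsv=cv2.cvtColor(c['color'],cv2.COLOR_RGB2HSV)
o=ctrl.get_obs()['ee_pos']
m=(P[:,:,2]>.2)&(P[:,:,2]<.29)&(abs(P[:,:,1]-o[1])<.02)&(hsv[:,:,0]<20)&(hsv[:,:,1]>90)
Q=P[m]; print(len(Q))
for a in np.arange(.49,.64,.01):
    k=(Q[:,0]>=a)&(Q[:,0]<a+.01)
    if k.sum()>3: print(round(a,2),np.percentile(Q[k,2],[5,50,97]).round(4),Q[k,1].mean().round(4),k.sum())
c=cam('top'); P=cloud(c); Z=P[:,:,2]; hsv=cv2.cvtColor(c['color'],cv2.COLOR_RGB2HSV)
m=(Z>.19)&(Z<.26)&(P[:,:,1]<-.13)&(P[:,:,1]>-.27)&(abs(P[:,:,0]-.55)<.04)
Q=P[m]; print('sample/iron',len(Q))
for a in np.arange(-.26,-.13,.01):
    k=(Q[:,1]>=a)&(Q[:,1]<a+.01)
    if k.sum()>3: print(round(a,2),np.median(Q[k],0).round(4),Q[k,1].min().round(4))
cv2.imwrite('pics/t19.png',cv2.resize(c['color'][210:310,380:500,::-1],(720,600)))
```

```text
34.12 [ 0.5287 -0.114   0.1974] [ 1.281  1.57  -0.289] F [-0.5  0.9 -1.7] w 0.0177
[[ 0.    -0.    -1.   ]
 [ 1.     0.001  0.   ]
 [ 0.001 -1.     0.   ]]
580
0.5 [0.2335 0.2409 0.2459] -0.1056 28
0.51 [0.2318 0.241  0.2461] -0.1063 82
0.54 [0.2343 0.2407 0.2457] -0.1063 63
0.55 [0.2341 0.2416 0.2462] -0.1064 78
0.56 [0.2339 0.2408 0.2457] -0.1062 74
0.57 [0.2342 0.2412 0.2462] -0.1066 73
0.58 [0.234  0.2409 0.2458] -0.1064 74
0.59 [0.2337 0.2413 0.2461] -0.1065 76
0.6 [0.2333 0.2416 0.2461] -0.1067 32
sample/iron 0
```

View pics/c19.png

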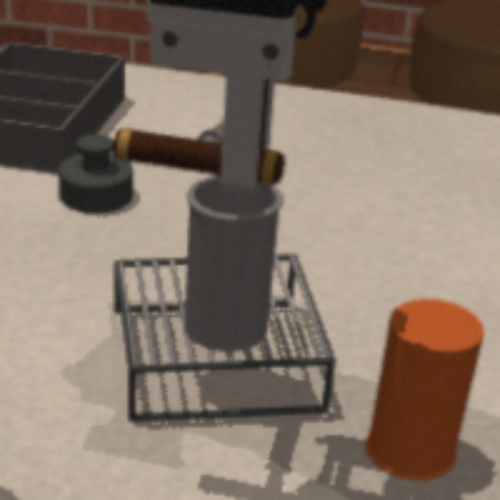

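View pics/t19.png

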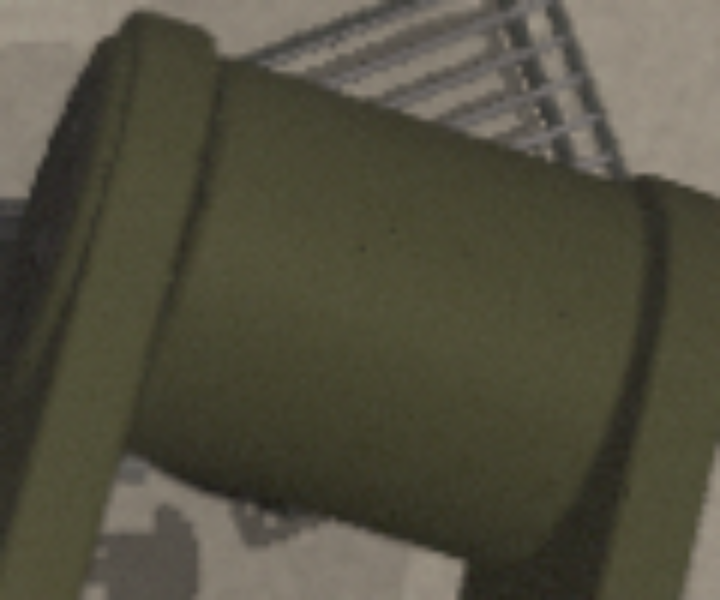

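Run:
```python
from h import *
c=cam('wrist'); save(c,'pics/w20.png'); P=cloud(c)
for p in ([.554,-.214,.214],[.5557,-.2152,.16]): print(proj(c,[p]))
o=ctrl.get_obs(); print(o['joint_vel'].round(3))
```

```text
[[527.39047935 241.11442309]]
[[485.73004412 214.41477272]]
[-0.001  0.001 -0.001 -0.001 -0.    -0.   ]
```

View pics/w20.png

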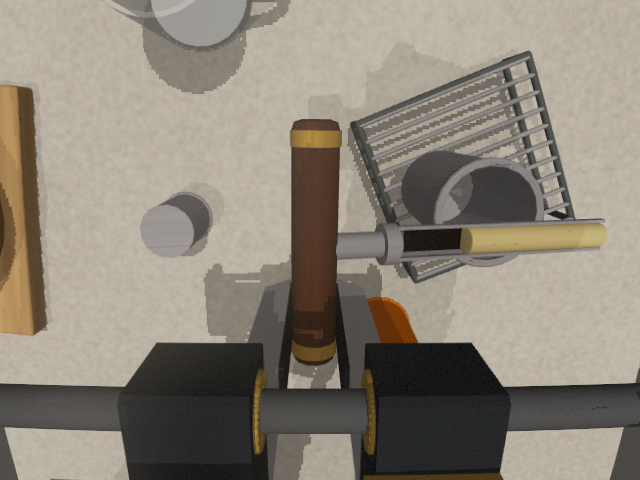

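Run:
```python
from h import *
c=cam('wrist')
for uv in [(470,240),(500,239),(533,237),(560,236),(598,235),(360,246)]: print(uv,depth(c,[uv])[0].round(4))
for uv in [(438,205),(541,205),(490,162)]: print('rim',uv,depth(c,[uv])[0].round(4),plane(c,[uv],.16)[0].round(4))
```

```text
(470, 240) [ 0.558  -0.1817  0.2275]
(500, 239) [ 0.5584 -0.1948  0.2272]
(533, 237) [ 0.5585 -0.2112  0.2238]
(560, 236) [ 0.558  -0.2258  0.2199]
(598, 235) [ 0.5576 -0.2463  0.2164]
(360, 246) [ 0.5585 -0.1332  0.2389]
rim (438, 205) [ 0.5611 -0.1866  0.16  ] [ 0.5611 -0.1866  0.16  ]
rim (541, 205) [ 0.5614 -0.248   0.1595] [ 0.5615 -0.2477  0.16  ]
rim (490, 162) [ 0.586  -0.2143  0.1609] [ 0.586  -0.2147  0.16  ]
```

All checks agree: sample (0.558, -0.213, 0.22), pot mouth (0.556, -0.216, 0.160), tilt about 10–13°, arm at rest. Handing in.

Run:
```python
from h import *
print(ctrl.hand_in())
o=ctrl.get_obs(); print(o['time_s'],o['grip_width'])
```

```text
the job is handed in; nothing more can be done
None
the job is handed in; nothing more can be done
```

I turned the pot over on the draining stand, and it now stands there mouth-up. I then drew the iron out of the wheel, swung it level against the wheel's rim, and handed in at about 34 s. It was held hollow side up over the pot with a 60 N grip. The hand-in gave no verdict.

**Pot:** the tool cannot tilt, so I laid the pot over on the rack, regripped it near the mouth and let it swing upright. I set it down on its rim, swung it upright on the wires and released it. It looked upright in the side view. In the last wrist view its rim was level at 0.160 m, centred near (0.556, -0.216).

**Iron:** in the last wrist view the middle of the sample was at about (0.558, -0.213), 0.22 m up. That is about 4 mm from the pot's axis and 6 cm above its mouth. The bar was level and the joints were still. The jug and small beaker were never touched, and they look unmoved in the later pictures.

**What disagreed or went wrong:**
- **Reported TCP:** it sits about 26 mm beyond the fingertips seen in the pictures. Because of this, the pot's second grip was off-centre, on a chord. The first two tries at the iron also missed the bar; the second pressed on it with about 14 N. I corrected for it after that.
- **Tip slightly low:** the iron points down by 10° in the wrist view and 13° in the top view, within the 20° allowed.
- **Top view blocked:** the arm hid the pot from the top camera at the end, so the last position check rests on the wrist and side views.

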